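# Press the narrow laundry caddy's lid shut

## Robot

A 6-joint arm with a two-finger parallel gripper is mounted at the origin on the work surface. World frame = base frame: x ahead of the robot, y to its left, z up, the work surface at z = 0. Lengths are in m, angles in rad, forces in N, time in s.
With the tool pointing down it reaches from about 0.25 to 0.725 m from the base axis. Payload 4 kg.
Tool frame: the origin (TCP) lies midway between the tips of the shut fingers; the grasp point (between the pads) lies 19 mm behind it; z points along the fingers, y is the line along which they close (so a half turn about z gives the same grasp; the last joint's range is limited). The gripper opens to 85 mm and grips with 20 to 120 N. Pads are 22 mm wide; open, the fingers measure 114 mm over their backs; the gripper's body (76 mm by 85 mm) begins 54 mm behind the grasp point. The pads swing forward as they close: fully open they stand 13 mm farther back than shut.
Start: joints at [1.316, 0.241, 0.005, 1.335, 0, 1.571], TCP at [0.126, 0.484, 0.231] pointing down, gripper open.
Joint ranges: [-2.72, 2.72], [-1.05, 1.87], [-1.09, 1.28], [-1.99, 2.15], [-1.42, 1.44], [-3.14, 3.14]. Speed limits (rad/s): [2.79, 2.79, 3.14, 3.14, 3.14, 3.14].

## Interface

Orientations are given as a unit quaternion [x, y, z, w].
In Python, from workcell import monitor, vision, job gives the robot as it stands.
- The arm moves only by the tool move_arm, never from a script. Its argument "moves" is a list that holds one entry, the list of rows, each a list of 5 numbers: the shift along the world's x, y, z in m, then the turn about the world's z in degrees, then the opening in per cent of the stroke, from 0 (shut) to 100 (fully open). In form: [[[x, y, z, turn, gripper], ...]]. A call has 1 to 5 rows; each row is the pose to reach, as a shift and turn from the pose commanded when the call began; what a row does not reach only later rows make up. A row lasts 1/8 s, in which the tool goes at most 62.5 mm and 10.7 degrees, less where a joint would pass 70% of its speed; a pose out of reach is approached as far as the arm can. A call with a gripper value outside its range is refused whole. The fingers move at their own pace and stop on an object; the grip force is fixed at half the most. Time passes only in rows, so rows that repeat a pose let the fingers close. It gives the time, the measured TCP pose, the force, the opening and the grip force at its end, in the units of the state.
- monitor.get_obs(): the state, without advancing time (a new reading comes with each control period).
- vision.camera(name): name is "scene" or "side" or "wrist"; returns a dict with "color" (384x512x3 uint8, red, green, blue), "camera_matrix" (3x3 intrinsics, pixels), "k1" (the pictures are not rectified: a ray, as slopes to the right and down, at radius r is drawn at 1 + k1 r^2 times it, then the intrinsics apply), "eye" and "attitude" of the camera in the world; the wrist camera has in their place "hand_eye" (4x4, takes a point from camera to tool coordinates, whose origin is the TCP and whose axes are the flange's). Camera axes: x right, y up, looking along -z (the intrinsics and any distortion apply to the point x, -y, -z); pixel columns grow to the right and rows downward; lengths in m; the calibration is good to about 2 mm. A picture is of the moment at which its call begins: read the wrist's pose just before it. There is no depth.
- job.job_done(): hands the job in; it is judged then, once.
The state is a dict: "clock": time; "joint_pos": joint angles; "joint_vel": joint speeds; "tau": joint torques, N m; "eef_pos": TCP position; "tool_rot": TCP orientation; "ft_force": force on the tool from outside, world axes, zero at the start; "ft_torque": the same for the moment, N m; "grip_width": finger opening in m; "grasp_force": force on a finger pad.
Only numpy, scipy, OpenCV 4.12 (cv2) and the standard library are available. Lean on these libraries where they do the work, as an engineer would, in place of code of your own. Each camera call takes 0.05 s, during which the arm holds its last target. There are 200 camera calls.

## Task

Two sage-green laundry caddies on the folding counter have been left with their lids ajar. With the fingertips, gently press on the round raised thumb pad of the narrow caddy's lid until that lid is fully shut, then draw the hand back clear. Only press: do not lift or shift the caddy or raise its lid, and leave the wide caddy, its half-open lid and everything else on the counter as they are.

Things in the scene. Friction and masses are not known exactly. Their poses are not given: they have to be found in the camera images.
- narrow_caddy: Narrow caddy: loose sage-green plastic box, 150 mm deep (its x) by 75 mm wide (its y), rim 100 mm above the counter, about 1.1 kg. Origin at the centre of its underside, z up; its lid is hinged along the far (+x) rim, at x = +75 mm, z = 100 mm, and the free front edge is at -x. The lid is a plate 6 mm thick, 150 mm deep, 79 mm wide; shut, it lies on the rim with its top 106 mm above the counter.
- narrow_lid (a joint): Opening angle of the narrow caddy's lid in rad: 0 = shut flat, growing as the front edge rises. It starts about 0.3 to 0.55. The hinge is stiff, so the lid stays where it is left; pressing it down takes about 1 to 2 N near the front edge, then it stops hard on the rim.
- narrow_pad: Round thumb pad on the narrow lid, the spot to press: disc 36 mm across, 6 mm high, on the lid's centre line, its middle 126 mm from the hinge. Origin at the centre of its underside on the lid's top face; z normal to the lid, x towards the hinge. It swings in an arc, moving up to 20 mm frontward as it goes down; shut, its origin is at x -51, z 106 mm of the caddy, its top 112 mm up.
- wide_caddy: The wide caddy, to be left alone: same make and same layout, 150 mm deep by 170 mm wide, rim 100 mm high. Origin at the centre of its underside, lid hinged at +x.
- wide_pad: The like thumb pad on the wide caddy's lid (half open, to stay as it is), 24 mm in from its free front edge.
- comb: Wooden lint comb lying flat, 182 mm long (its y, from -108 to +74 mm), 60 mm wide, 14 mm thick. Origin on the counter under its middle. Bystander.
- cup: Steel measuring cup, 76 mm across, 65 mm tall, flat handle reaching 120 mm to its +x. Origin at the centre of its underside. Bystander.
- bottle: Empty glass spray bottle, 68 mm across, 185 mm tall with its trigger head, which reaches 41 mm to its -x. Origin at the centre of its underside. Bystander.
- bowl: White ceramic bowl of spare buttons, 120 mm across, 45 mm tall. Origin at the centre of its underside. Bystander.
Not all that is in view belongs to the job. What is shaped like the narrow_caddy but orange is not meant.

How it is judged:
By the outcome, as a careful person would: the job done as asked, in the order asked, and still so for the second after the job is handed in, with the robot touching nothing.
It also fails if it takes over 32 s, if anything falls off the work surface, if the arm or the gripper's body presses on something with over 40 N, if the wrist force passes 120 N, or if a joint passes its speed limit or range.

## Working session

There is one attempt and no reset: what is moved stays moved. The work goes in short steps, Python scripts to look and compute and a tool call to move; the robot and the scene stay as the last step left them, time stands still between calls to the robot, and variables do not carry over. Pictures are saved under pics/ and viewed, at most 10 in all, crops included, and the job is handed in when it is done.

Besides the shell and the picture viewer there is one more tool, called after ">>>" as name([rows], argument=value, ...), one row to a line, values as JSON. move_arm: Moves the arm, as the interface text tells. Its arguments: {"type":"object","properties":{"moves":{"type":"array","items":{"type":"array","items":{"type":"array","items":{"type":"number"}}}}},"required":["moves"]}

```bash
mkdir -p pics
cat > h.py <<'E'
import numpy as np, cv2
from scipy.spatial.transform import Rotation as R
from workcell import monitor, vision, job
def rays(c,uv,T=None):
    K=np.array(c["camera_matrix"]);uv=np.atleast_2d(uv).astype(float)
    p=cv2.undistortPoints(uv.reshape(-1,1,2),K,np.array([c["k1"],0,0,0.])).reshape(-1,2)
    d=np.c_[p[:,0],-p[:,1],-np.ones(len(p))]
    if "eye" in c:
        A=np.array(c["attitude"],float); M=A if A.shape==(3,3) else R.from_quat(A).as_matrix()
        return np.array(c["eye"]),d@M.T
    o=T; H=np.array(c["hand_eye"]); M=R.from_quat(o["tool_rot"]).as_matrix()
    return M@H[:3,3]+o["eef_pos"],d@(M@H[:3,:3]).T
def plane(e,d,z): return e+d*((z-e[2])/d[:,2])[:,None]
def tri(e1,d1,e2,d2):
    A=np.c_[d1,-d2];s=np.linalg.lstsq(A,e2-e1,rcond=None)[0]
    p,q=e1+s[0]*d1,e2+s[1]*d2
    return (p+q)/2,np.linalg.norm(p-q)
E
python3 - <<'E'
from h import *
for n in("scene","side","wrist"):
    o=monitor.get_obs();c=vision.camera(n);cv2.imwrite(f"pics/{n}0.png",c["color"][:,:,::-1])
    print(n,{k:np.round(v,3).tolist() for k,v in c.items() if k!="color"})
print(o)
E
```

```text
scene {'camera_matrix': [[471.041, 0.0, 255.583], [0.0, 471.041, 179.512], [0.0, 0.0, 1.0]], 'k1': -0.139, 'eye': [1.298, 0.358, 1.513], 'attitude': [0.139, 0.229, 0.823, 0.501]}
side {'camera_matrix': [[467.716, 0.0, 268.201], [0.0, 467.716, 186.265], [0.0, 0.0, 1.0]], 'k1': -0.124, 'eye': [-0.05, -0.96, 0.967], 'attitude': [0.414, -0.12, -0.252, 0.867]}
wrist {'camera_matrix': [[272.89, 0.0, 260.308], [0.0, 272.89, 192.546], [0.0, 0.0, 1.0]], 'k1': -0.011, 'hand_eye': [[-0.001, 0.954, 0.299, 0.076], [1.0, 0.001, 0.0, -0.001], [-0.0, 0.299, -0.954, -0.142], [0.0, 0.0, 0.0, 1.0]]}
{'clock': 0.1, 'joint_pos': array([1.31602106e+00, 2.41351838e-01, 3.84198999e-03, 1.33516228e+00,
       1.77902803e-05, 1.57076836e+00]), 'joint_vel': array([-0.00087227, -0.00023389,  0.00265179, -0.00224672,  0.00067744,
        0.00044972]), 'tau': array([-6.52958170e-05, -3.73137975e+01,  2.53009719e+01,  1.09074090e-02,
       -1.48138167e-05, -3.05152362e-06]), 'eef_pos': array([0.12586788, 0.48332048, 0.23048839]), 'tool_rot': array([ 1.27029460e-01,  9.91898501e-01, -9.29167236e-04, -1.27989880e-04]), 'ft_force': array([ 0.41920793, -0.1140773 ,  0.68136243]), 'ft_torque': array([-0.01444472, -0.01985109,  0.00257586]), 'grasp_force': 0.0, 'grip_width': 0.08539656814907709}
```

View pics/scene0.png

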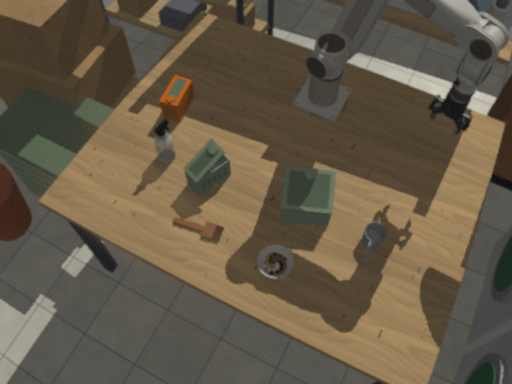

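View pics/side0.png

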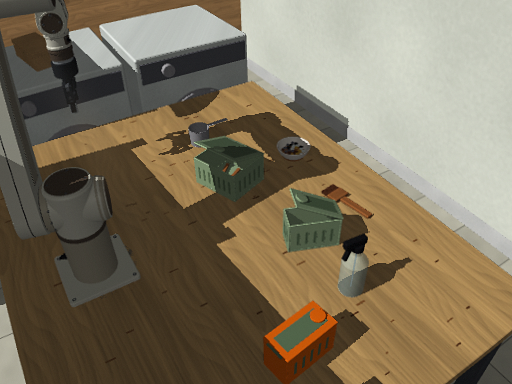

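The scene view shows the narrow caddy near (208,168) and the wide one near (308,195). In the side view, the narrow one is near (312,220). The orange decoy is at (177,97) in the scene view. I'll enlarge both views.

Run:
```python
import cv2,numpy as np
a=cv2.imread("pics/scene0.png")[130:205,170:245];b=cv2.imread("pics/side0.png")[180:255,275:350]
f=lambda i:cv2.resize(i,(400,400),interpolation=cv2.INTER_CUBIC)
cv2.imwrite("pics/c1.png",np.hstack([f(a),f(b)]))
```

```text
(no output)
```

View pics/c1.png

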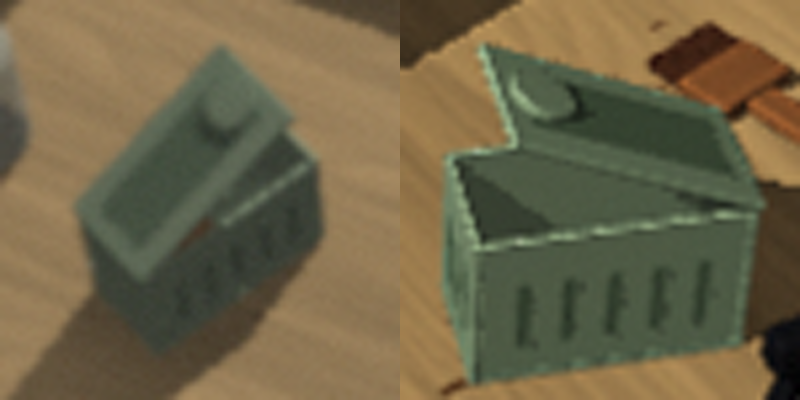

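Crop (scale 5.33): in the scene half, the pad is at (228,108) and the lid corners are (222,46), (294,120), (140,280) and (78,205). In the side half, the pad is at (545,95) and the corners are (515,148), (485,46), (728,110) and (765,207). I'll triangulate these.

Run:
```python
from h import *
s=vision.camera("scene");d=vision.camera("side")
A=np.array([[228,108],[222,46],[294,120],[140,280],[78,205],[320,155]])/5.3333-.4+[170,130]
B=np.array([[145,95],[115,148],[85,46],[328,110],[365,207],[45,155]])/5.3333-.4+[275,180]
e1,d1=rays(s,A);e2,d2=rays(d,B)
P=[]
for n,a,b in zip("pad f-y f+y h+y h-y rimf+y".split(),d1,d2):
    p,g=tri(e1,a,e2,b);P.append(p);print(n,p.round(4),round(g,4))
pad,f1,f2,h2,h1=P[:5]
v=(h1+h2)/2-(f1+f2)/2;print("v",v,np.linalg.norm(v),"yaw",np.degrees(np.arctan2(v[1],v[0])),"open",np.arcsin(-v[2]/.15),"w",np.linalg.norm(f1-f2),np.linalg.norm(h1-h2))
```

```text
pad [ 0.5343 -0.2069  0.1604] 0.0007
f-y [ 0.4956 -0.2345  0.1643] 0.0008
f+y [ 0.5266 -0.1627  0.1653] 0.0019
h+y [ 0.6488 -0.2148  0.1037] 0.0038
h-y [ 0.6177 -0.2829  0.1024] 0.0048
rimf+y [ 0.5057 -0.159   0.0985] 0.0027
v [ 0.1221628  -0.05030311 -0.06175998] 0.14583706203764188 yaw -22.38044932180362 open 0.4243551464987897 w 0.07822167871183514 0.07492656923507905
```

The measurements hold together: lid length 146 mm against 150, width 75–78 mm, opening about 0.42 rad, yaw about -22°, and the pad at (0.534,-0.207,0.160). Next I'll lift, shut the fingers and go above it.

>>> move_arm([
  [[0,0,0.06,-2,0],[0.02,-0.04,0.1,-4,0],[0.05,-0.09,0.1,-8,0],[0.08,-0.14,0.1,-8,0],[0.11,-0.19,0.1,-8,0]],
])

```text
clock: 0.88
eef_pos: [0.2366, 0.2923, 0.3314]
tool_rot: [0.195, 0.981, 0.0, 0.0]
ft_force: [1.2, 0.0, 0.6]
grip_width: 0.0
grasp_force: 0.0
```

>>> move_arm([
  [[0.03,-0.05,0,0,0],[0.06,-0.1,0,0,0],[0.09,-0.15,0,0,0],[0.12,-0.2,0,0,0],[0.15,-0.25,0,0,0]],
])

```text
clock: 1.5
eef_pos: [0.3867, 0.042, 0.3315]
tool_rot: [0.196, 0.981, 0.0, 0.0]
ft_force: [1.8, 0.5, 0.4]
grip_width: -0.0002
grasp_force: 0.0
```

>>> move_arm([
  [[0.03,-0.05,0,0,0],[0.06,-0.1,0,0,0],[0.09,-0.15,0,0,0],[0.12,-0.2,0,0,0],[0.144,-0.25,0,0,0]],
])

```text
clock: 2.12
eef_pos: [0.5309, -0.2079, 0.3309]
tool_rot: [0.196, 0.981, 0.0, -0.0]
ft_force: [0.6, 0.4, 0.4]
grip_width: 0.0003
grasp_force: 0.0
```

Run:
```python
from h import *
o=monitor.get_obs();c=vision.camera("wrist");im=c["color"][:,:,::-1].copy()
np.save("pics/o1.npy",o,allow_pickle=True)
# project expected pad top
K=np.array(c["camera_matrix"]);H=np.array(c["hand_eye"]);M=R.from_quat(o["tool_rot"]).as_matrix()
for w in([.5343,-.2069,.1604],o["eef_pos"]):
    p=H[:3,:3].T@(M.T@(np.array(w)-o["eef_pos"])-H[:3,3]);r=p[:2]/-p[2]*[1,-1];r=r*(1+c["k1"]*(r@r));print(w,K[:2,:2]@r+K[:2,2])
cv2.imwrite("pics/w1.png",im);print(o["eef_pos"],o["ft_force"])
```

```text
[0.5343, -0.2069, 0.1604] [262.78331733 177.17010046]
[ 0.53086004 -0.20792979  0.33089692] [261.47329625 244.58167107]
[ 0.53086004 -0.20792979  0.33089692] [0.55295778 0.41829106 0.40038033]
```

View pics/w1.png

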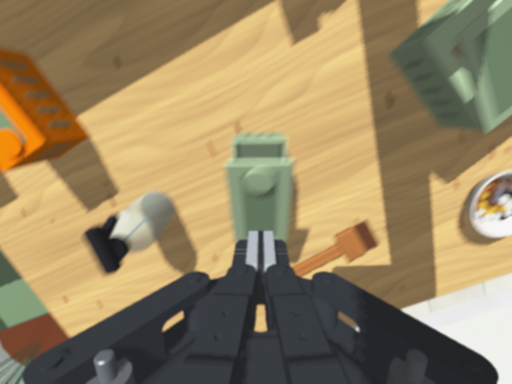

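The wrist view shows the pad at (260,180), against a predicted (263,177). The lid is aligned with the tool and the bottle is well clear. I'll descend to just above the pad.

>>> move_arm([
  [[0.002,-0.001,-0.05,0,0],[0.003,-0.001,-0.1,0,0],[0.003,-0.001,-0.13,0,0],[0.003,-0.001,-0.145,0,0],[0.003,-0.001,-0.15,0,0]],
])

```text
clock: 2.8
eef_pos: [0.5329, -0.207, 0.181]
tool_rot: [0.196, 0.981, 0.0, -0.0]
ft_force: [-0.0, 0.0, -0.7]
grip_width: 0.0001
grasp_force: 0.0
```

>>> move_arm([
  [[0,0,-0.004,0,0],[0,0,-0.008,0,0],[-0.001,0,-0.012,0,0],[-0.002,0.001,-0.016,0,0],[-0.003,0.001,-0.02,0,0]],
])

```text
clock: 3.42
eef_pos: [0.53, -0.2061, 0.1613]
tool_rot: [0.196, 0.981, 0.0, 0.0]
ft_force: [-0.1, -0.2, 1.2]
grip_width: 0.0
grasp_force: 0.4
```

>>> move_arm([
  [[-0.002,0.001,-0.005,0,0],[-0.004,0.002,-0.01,0,0],[-0.006,0.003,-0.015,0,0],[-0.008,0.003,-0.02,0,0],[-0.009,0.004,-0.025,0,0]],
])

```text
clock: 4.05
eef_pos: [0.5207, -0.2022, 0.1359]
tool_rot: [0.196, 0.981, -0.0, -0.0]
ft_force: [-0.2, -0.4, 0.7]
grip_width: -0.0001
grasp_force: 0.4
```

Run:
```python
from h import *
d=vision.camera("side")["color"][:,:,::-1];s=vision.camera("scene")["color"][:,:,::-1]
f=lambda i:cv2.resize(i,(400,400),interpolation=cv2.INTER_CUBIC)
cv2.imwrite("pics/c2.png",np.hstack([f(s[130:205,170:245]),f(d[180:255,275:350])]))
print(monitor.get_obs()["ft_force"])
```

```text
[-0.77511179 -0.65109661  0.48487942]
```

View pics/c2.png

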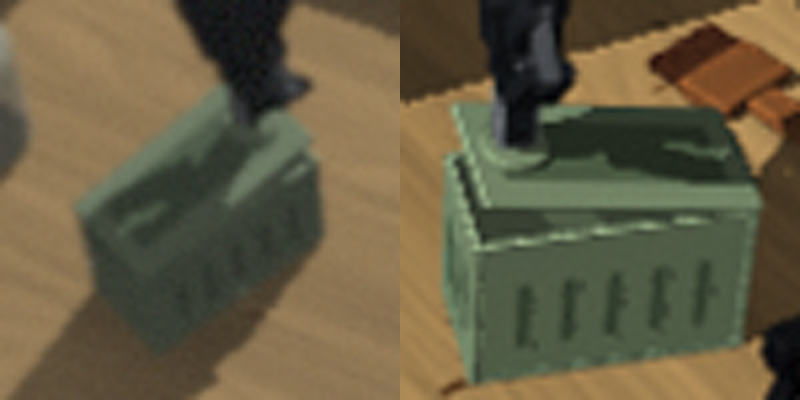

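The fingertips sit on the pad (side half about (517,145)) and the lid is half closed, with the caddy unmoved. I'll carry on pressing, slowly.

>>> move_arm([
  [[0,0,-0.005,0,0],[-0.001,0,-0.01,0,0],[-0.001,0,-0.014,0,0],[-0.001,0,-0.018,0,0],[-0.001,0,-0.021,0,0]],
])

```text
clock: 4.78
eef_pos: [0.5199, -0.2021, 0.115]
tool_rot: [0.196, 0.981, -0.0, -0.0]
ft_force: [-1.5, 0.2, 0.5]
grip_width: -0.0002
grasp_force: 0.4
```

>>> move_arm([
  [[0,0,-0.001,0,0],[0,0,-0.002,0,0],[0,0,-0.002,0,0]],
])

```text
clock: 5.15
eef_pos: [0.5202, -0.2022, 0.1133]
tool_rot: [0.196, 0.981, -0.0, 0.0]
ft_force: [0.0, -0.2, 0.1]
grip_width: -0.0001
grasp_force: 0.0
```

>>> move_arm([
  [[0,0,-0.0005,0,0],[0,0,-0.001,0,0],[0,0,-0.001,0,0]],
])

```text
clock: 5.52
eef_pos: [0.5201, -0.2022, 0.1123]
tool_rot: [0.196, 0.981, -0.0, 0.0]
ft_force: [0.3, -0.2, 0.5]
grip_width: -0.0001
grasp_force: 0.2
```

>>> move_arm([
  [[0,0,-0.0005,0,0],[0,0,-0.001,0,0],[0,0,-0.001,0,0]],
])

```text
clock: 5.9
eef_pos: [0.5201, -0.2022, 0.112]
tool_rot: [0.196, 0.981, -0.0, 0.0]
ft_force: [-1.2, 0.5, 4.7]
grip_width: 0.0003
grasp_force: 2.7
```

A hard stop at z = 0.112, exactly the shut height. One slight extra press, then I'll retreat straight up.

>>> move_arm([
  [[0,0,-0.0005,0,0],[0,0,-0.0005,0,0]],
])

```text
clock: 6.15
eef_pos: [0.5201, -0.2022, 0.1119]
tool_rot: [0.196, 0.981, -0.0, 0.0]
ft_force: [-2.2, 0.5, 8.1]
grip_width: -0.0
grasp_force: 3.8
```

>>> move_arm([
  [[0,0,0.005,0,0],[0,0,0.03,0,0],[-0.01,0,0.08,0,0],[-0.04,0.02,0.13,0,0],[-0.08,0.04,0.17,0,0]],
])

```text
clock: 6.78
eef_pos: [0.44, -0.1619, 0.2824]
tool_rot: [0.196, 0.981, -0.0, 0.001]
ft_force: [-0.4, 1.0, 0.7]
grip_width: -0.0
grasp_force: 0.0
```

>>> move_arm([
  [[-0.03,0.02,0.02,0,0],[-0.06,0.04,0.04,0,0],[-0.06,0.04,0.04,0,0]],
])

```text
clock: 7.15
eef_pos: [0.3794, -0.1215, 0.3229]
tool_rot: [0.195, 0.981, -0.0, 0.002]
ft_force: [1.3, -0.5, 0.4]
grip_width: 0.0001
grasp_force: 0.0
```

Run:
```python
from h import *
d=vision.camera("side")["color"][:,:,::-1];s=vision.camera("scene")["color"][:,:,::-1]
f=lambda i:cv2.resize(i,(400,400),interpolation=cv2.INTER_CUBIC)
cv2.imwrite("pics/c3.png",np.hstack([f(s[130:205,170:245]),f(d[180:255,275:350])]))
cv2.imwrite("pics/side3.png",d)
o=monitor.get_obs();print(o["ft_force"],o["clock"])
```

```text
[-0.30126921 -0.4785284  -0.34935991] 7.25
```

View pics/c3.png

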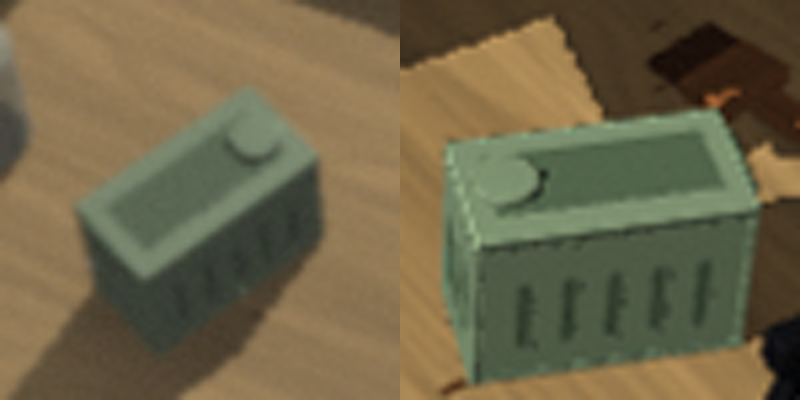

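View pics/side3.png

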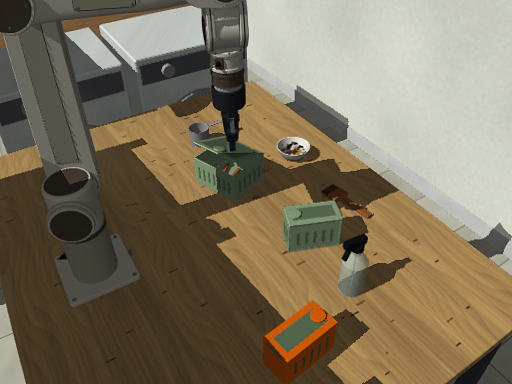

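The lid is flat on the rim and the caddy's base is at the same pixels as before. The wide caddy and the other things are unchanged, and the hand is clear.

```bash
python3 -c "
from workcell import job;print(job.job_done())"
```

```text
the job is handed in; nothing more can be done
None
```

The narrow caddy's lid is fully shut: I pressed its thumb pad down to the hard stop at about 8 N and drew the hand clear, nothing else looked moved in the final pictures, and the job was handed in at about 7 s.

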